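# Tare the bench scale with the empty bowl

### The job

A batch of brass castings is about to be weighed. Take the empty steel bowl, set it gently and upright in the middle of the scale's round pan and let go of it, then press the green tare button all the way down and release it. Leave the other bowl, the one with castings in it, where it stands.

Things in the scene. Friction and masses are not known exactly. Their poses are not given: they have to be found in the camera images.
- bowl_mid (a point): The empty bowl, on the robot's left: a loose steel bowl, 58 mm across outside, 40 mm high, walls 2.5 mm, 0.1 kg. Wall upright from 15 mm above the foot to the rim, tapering to a 42 mm foot; can be gripped across its width from above. This point: its centre, 20 mm above its underside; z up. The other bowl stands 11 cm or more nearer to or farther from the robot; left and right of it is free room.
- scale_pan (a point): Flat round steel pan of the scale, 110 mm across, fixed, top 44 mm above the bench. This point: centre of its top face; x towards the scale's back, y left, z up. The grey scale spans x -135 to +65, y -75 to +75 mm of it, deck 32 mm above the bench. It stands fixed on the robot's right, button and display towards the robot, turned by up to 20 degrees.
- tare_top (a point): Green round tare button, 28 mm across, in a low black ring on the scale's deck. This point: centre of its top face, level with the pan's top when not pressed, at 105 mm in -x and 46 mm in -y of the pan's centre. It is pressed straight down: travel 6 mm, 1.5 N to start, 5 N fully down; it springs back.
- full_mid (a point): The other bowl, same shape and size as the empty one, with three brass medal castings 30 to 42 mm across stacked in it. It stays where it is. This point is its centre, half-way up.

How it is judged:
On the way, in this order (a step that is already met when the one before it is completed fails the run):
1. the empty bowl stands upright on the pan, within 20 mm of its centre, and is let go (horizontal distance between bowl_mid and scale_pan below 0.02 m and z of bowl_mid in the frame of scale_pan between 0.015 and 0.025 m and angle between bowl_mid's own z axis and vertical below 0.17 rad and contact force between the fingers and bowl below 0.1 N), for 0.3 s.
2. the tare button is pressed at least 4 mm down while the bowl stands on the pan untouched (all of step 1 and z of tare_top in the frame of scale_pan below -0.004 m), for 0.05 s.
At the end, for the whole second after the job is handed in: The empty bowl stands released, at rest and upright (within 10 degrees) on the pan, its axis within 20 mm of the pan's centre; the tare button is up again; the bowl with the castings stands upright within 25 mm of where it was (all of step 1 and linear speed of bowl below 0.02 m/s and z of tare_top in the frame of scale_pan above -0.002 m and distance of full_mid from where it was at the start of the episode below 0.025 m and angle between full_mid's own z axis and vertical below 0.17 rad); the robot touches nothing.
It fails at once if the bowl with the castings is moved more than 25 mm or tipped more than 17 degrees (distance of full_mid from where it was at the start of the episode above 0.025 m or angle between full_mid's own z axis and vertical above 0.3 rad).
It fails at once if the empty bowl is dropped or slammed on the pan (faster than 0.5 m/s within 15 mm above it) (horizontal distance between bowl_mid and scale_pan below 0.06 m and z of bowl_mid in the frame of scale_pan between 0.015 and 0.035 m and linear speed of bowl above 0.5 m/s).
It also fails if it takes over 43 s, if anything falls off the work surface, if the arm or the gripper's body presses on something with over 40 N, if the wrist force passes 120 N, or if a joint passes its speed limit or range.

### The arm

A 7-joint arm with a two-finger parallel gripper is mounted at the origin on the work surface. World frame = base frame: x ahead of the robot, y to its left, z up, the work surface at z = 0. Lengths are in m, angles in rad, forces in N, time in s.
With the tool pointing down it reaches from about 0.425 to 1.025 m from the base axis. Payload 3.6 kg.
Tool frame: the origin (TCP) lies on the front face of the gripper's body, between the roots of the fingers; the fingertips stand 73 mm ahead of it and the grasp point (between the pads) lies 54 mm ahead of it (r.tip_reach is the distance from the TCP to the fingertips, in m); z points along the fingers, y is the line along which they close (so a half turn about z gives the same grasp; the last joint's range is limited). The gripper opens to 85 mm and grips with 20 to 120 N. Pads are 22 mm wide; open, the fingers measure 114 mm over their backs; the gripper's body (76 mm by 85 mm) begins 54 mm behind the grasp point. The pads swing forward as they close: fully open they stand 13 mm farther back than shut.
Start: joints at [1.065, 0.591, 0.048, 1.609, -0.033, 0.943, -0.034], TCP at [0.291, -0.664, 0.304] pointing down, gripper open.
Joint ranges: [-2.69, 2.69], [-0.47, 2.24], [-1.27, 1.36], [0.19, 2.51], [-1.53, 4.68], [0.08, 2.07], [-3.09, 3.09]. Speed limits (rad/s): [2.57, 2.57, 3.14, 3.14, 3.14, 3.14, 3.14].

### API

Orientations are given as a unit quaternion [w, x, y, z].
In Python, from bench import state, get_image, camera_model, order, r gives the robot as it stands. The module is installed in compiled form; this text tells all that it offers.
- The arm moves only by the tool drive_tool, never from a script. Its argument "increments" is one flat list of numbers, 5 for each row, row after row: the shift along the world's x, y, z in m, then the turn about the world's z in degrees, then the opening, from 0 (shut) to 1 (fully open). A call has 1 to 20 rows; each row is the pose to reach, as a shift and turn from the pose commanded when the call began; what a row does not reach only later rows make up. A row lasts 1/10 s, in which the tool goes at most 50 mm and 8.59 degrees, less where a joint would pass 70% of its speed; a pose out of reach is approached as far as the arm can. A call with a gripper value outside its range is refused whole. The fingers move at their own pace and stop on an object; the grip force is fixed at half the most. Time passes only in rows, so rows that repeat a pose let the fingers close. It gives the time, the measured TCP pose, the force, the opening and the grip force at its end, in the units of the state.
- state(): the state, without advancing time (a new reading comes with each control period).
- get_image(name): name is "scene" or "top" or "wrist"; returns the picture (420x560x3 uint8, red, green, blue); there is no depth.
- camera_model(name): a dict with "K" (3x3 intrinsics, pixels), "xyz" and "rotation" of the camera in the world; the wrist camera has in their place "tool_from_camera" (4x4, takes a point from camera to tool coordinates, whose origin is the TCP and whose axes are the flange's). Camera axes: x right, y down, z forward; pixel columns grow to the right and rows downward; lengths in m; the calibration is good to about 2 mm. A picture is of the moment at which its call begins: read the wrist's pose just before it. camera_model takes no time and is no camera call.
- order.finish_job(): hands the job in; it is judged then, once.
The state is a dict: "time_s": time; "joints": joint angles; "joint_velocities": joint speeds; "joint_efforts": joint torques, N m; "position": TCP position; "tcp_rot": TCP orientation; "ft_force": force on the tool from outside, world axes, zero at the start; "torque": the same for the moment, N m; "grip_width": finger opening in m; "finger_force": force on a finger pad.
Only numpy, scipy, OpenCV 4.12 (cv2) and the standard library are available. Lean on these libraries where they do the work, as an engineer would, in place of code of your own. Each camera call takes 0.05 s, during which the arm holds its last target. There are 200 camera calls.

## Working session

There is one attempt and no reset: what is moved stays moved. The work goes in short steps, Python scripts to look and compute and a tool call to move; the robot and the scene stay as the last step left them, time stands still between calls to the robot, and variables do not carry over. Pictures are saved under pics/ and viewed, at most 10 in all, crops included, and the job is handed in when it is done.

Besides the shell and the picture viewer there is one more tool, called after ">>>" by a JSON object that holds its "name" and its "arguments", one argument or row to a line. drive_tool: Moves the arm, as the interface text tells. Its arguments: {"type":"object","properties":{"increments":{"type":"array"}},"required":["increments"]}

```bash
mkdir -p pics; cat > h.py <<'E'
import numpy as np, cv2
from bench import state, get_image, camera_model, order, r
def save(n,im): cv2.imwrite('pics/'+n,im[:,:,::-1])
def ray(cam,uv,z):
    m=camera_model(cam); K=np.array(m['K']); R=np.array(m['rotation']); c=np.array(m['xyz'])
    d=R@np.linalg.inv(K)@np.array([uv[0],uv[1],1.]); return c+d*(z-c[2])/d[2]
E
python3 - <<'E'
from h import *
for n in('top','scene'):
    im=get_image(n); np.save(n+'.npy',im); save(n+'0.png',im); print(camera_model(n))
print(state()['tcp_rot'],state()['grip_width'])
E
```

```text
{'K': array([[400.95781153,   0.        , 279.02671442],
       [  0.        , 400.95781153, 210.48568046],
       [  0.        ,   0.        ,   1.        ]]), 'xyz': array([0.39996567, 0.03709758, 0.87025055]), 'rotation': array([ 0.04032474, -0.70216303,  0.70766829, -0.06742844])}
{'K': array([[413.12944862,   0.        , 280.67705776],
       [  0.        , 413.12944862, 207.46958496],
       [  0.        ,   0.        ,   1.        ]]), 'xyz': array([0.87577946, 0.27147197, 0.80306606]), 'rotation': array([-0.11372327,  0.40375551,  0.87745777, -0.23262926])}
[-9.60224840e-04  9.78762030e-01  2.04997289e-01 -2.79836774e-04] 0.08538945818327282
```

View pics/top0.png

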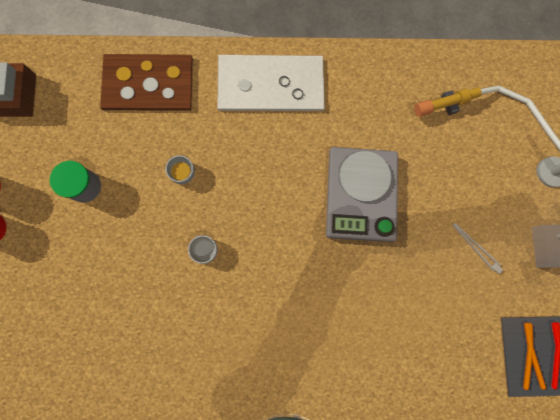

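View pics/scene0.png

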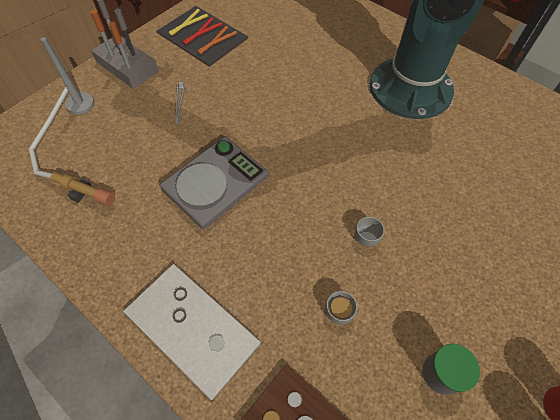

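The top view shows the empty bowl at about (202,250), the full bowl at (180,170), the pan at (365,176) and the tare button at (385,226). In the scene view they are at (370,231), (342,306), (202,184) and (224,147).

```bash
cat >> h.py <<'E'
from scipy.spatial.transform import Rotation as Ro
def ray(cam,uv,z):
    m=camera_model(cam); q=np.array(m['rotation']); R=Ro.from_quat(np.r_[q[1:],q[0]]).as_matrix() if q.size==4 else q
    c=np.array(m['xyz']); d=R@np.linalg.inv(m['K'])@np.array([uv[0],uv[1],1.]); return c+d*(z-c[2])/d[2]
E
python3 - <<'E'
from h import *
def rays(cam,cnt,z):
    P=np.array([ray(cam,p,z)[:2] for p in cnt.reshape(-1,2)],np.float32)
    return cv2.minEnclosingCircle(P)
S={'top':dict(bowl=(202,250),full=(180,170),pan=(365,176),but=(385,226)),
   'scene':dict(bowl=(370,231),full=(342,306),pan=(202,184),but=(224,147))}
for cam in S:
    im=np.load(cam+'.npy'); hsv=cv2.cvtColor(im,cv2.COLOR_RGB2HSV)
    green=cv2.inRange(hsv,(45,100,30),(80,255,255)); gray=cv2.inRange(hsv,(0,0,40),(180,70,255))
    br=cv2.inRange(hsv,(0,0,135),(180,60,255))
    for k,(u,v) in S[cam].items():
        m={'but':green,'pan':br}.get(k,gray)
        roi=np.zeros_like(m); cv2.circle(roi,(u,v),35 if k=='pan' else 19,255,-1)
        c=max(cv2.findContours(m&roi,0,1)[0],key=cv2.contourArea); c=cv2.convexHull(c)
        z=.04 if k in('bowl','full') else .044
        e=cv2.fitEllipse(c); rc,rr=rays(cam,c,z)
        print(cam,k,cv2.boundingRect(c),np.round(ray(cam,e[0],z),4),np.round(e[1],1),'circ',np.round(rc,4),round(rr,4))
E
```

```text
top bowl (188, 235, 29, 29) [0.4482 0.1632 0.04  ] [27.9 28.9] circ [0.4478 0.1633] 0.0297
top full (165, 156, 29, 28) [0.6166 0.2136 0.04  ] [27.2 29.4] circ [0.6157 0.2147] 0.0318
top pan (330, 149, 66, 63) [ 0.5967 -0.1792  0.044 ] [64.9 71.4] circ [ 0.6004 -0.1805] 0.0773
top but (378, 219, 15, 14) [ 0.4935 -0.2166  0.044 ] [13.3 14.7] circ [ 0.4935 -0.2171] 0.0157
scene bowl (355, 217, 29, 30) [0.4577 0.1675 0.04  ] [28.5 30.3] circ [0.4574 0.1689] 0.0357
scene full (326, 291, 32, 34) [0.6253 0.2181 0.04  ] [31.4 33.2] circ [0.6252 0.218 ] 0.0322
scene pan (177, 164, 49, 41) [ 0.6052 -0.1763  0.044 ] [41.  49.7] circ [ 0.6041 -0.1772] 0.0547
scene but (218, 141, 12, 11) [ 0.4981 -0.2126  0.044 ] [10.9 11.5] circ [ 0.4978 -0.2128] 0.016
```

>>> {"name": "drive_tool", "arguments": {
  "increments": [0.26,0.48,0,-23.6,1,0.26,0.48,0,-23.6,1,0.26,0.48,0,-23.6,1,0.26,0.48,0,-23.6,1,0.26,0.48,0,-23.6,1,0.26,0.48,0,-23.6,1,0.26,0.48,0,-23.6,1,0.26,0.48,0,-23.6,1,0.26,0.48,0,-23.6,1,0.26,0.48,0,-23.6,1,0.26,0.48,0,-23.6,1,0.26,0.48,0,-23.6,1,0.26,0.48,0,-23.6,1,0.26,0.48,0,-23.6,1]
}}

```text
time_s: 1.5
position: [0.5499, -0.1855, 0.3036]
tcp_rot: [0.0, 1.0, -0.0, -0.001]
ft_force: [0.4, -0.6, -0.2]
grip_width: 0.0857
finger_force: 0.0
```

```bash
python3 - <<'E'
from h import *
s=state(); im=get_image('wrist'); np.savez('w1.npz',im=im,p=s['position'],q=s['tcp_rot']); save('w1.png',im); print(s['time_s'],s['position'],s['tcp_rot'],s['joints'],camera_model('wrist'))
E
```

```text
1.5 [ 0.54990486 -0.1854815   0.30359179] [ 3.90155698e-04  9.99999584e-01 -4.94096487e-04 -6.60028404e-04] [ 0.16562309  0.41161429  0.1087751   1.94455213 -0.05966052  0.78955642
 -1.26432715] {'K': array([[302.99338149,   0.        , 280.77994232],
       [  0.        , 302.99338149, 206.68898677],
       [  0.        ,   0.        ,   1.        ]]), 'tool_from_camera': array([[ 1.49337145e-03, -9.46904873e-01, -3.21510389e-01,
         8.33507163e-02],
       [ 9.99998691e-01,  1.21393114e-03,  1.06961453e-03,
        -1.70860805e-05],
       [-6.22531743e-04, -3.21511566e-01,  9.46905447e-01,
        -6.95009305e-02],
       [ 0.00000000e+00,  0.00000000e+00,  0.00000000e+00,
         1.00000000e+00]])}
```

View pics/w1.png

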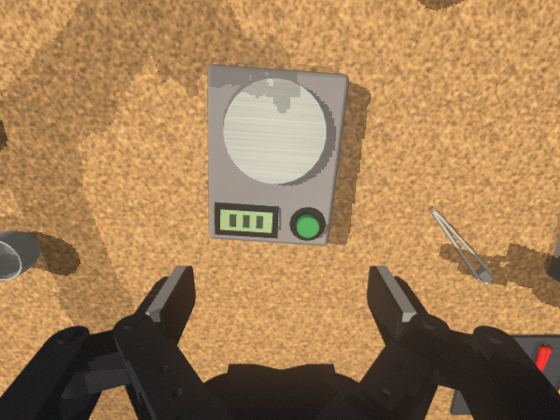

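The wrist view shows the pan's outline at u 223–327, v 79–185, centred on about (275,131). The button is at (308,226).

```bash
cat >> h.py <<'E'
def wray(p,q,uv,z):
    m=camera_model('wrist'); T=np.eye(4); T[:3,:3]=Ro.from_quat(np.r_[q[1:],q[0]]).as_matrix(); T[:3,3]=p
    C=T@m['tool_from_camera']; d=C[:3,:3]@np.linalg.inv(m['K'])@np.array([uv[0],uv[1],1.]); return C[:3,3]+d*(z-C[2,3])/d[2]
def green(im): return cv2.inRange(cv2.cvtColor(im,cv2.COLOR_RGB2HSV),(45,140,30),(80,255,255))
E
python3 - <<'E'
from h import *
d=np.load('w1.npz'); p,q,im=d['p'],d['q'],d['im']
c=max(cv2.findContours(green(im),0,1)[0],key=cv2.contourArea); e=cv2.fitEllipse(c); print(e,wray(p,q,e[0],.044))
# pan extreme points
P=np.array([wray(p,q,x,.044)[:2] for x in [(223,131),(327,131),(274,79),(278,185)]]); print(P, [(P[2,0]+P[3,0])/2,(P[0,1]+P[1,1])/2])
E
```

```text
Traceback (most recent call last):
ValueError: max() iterable argument is empty
```

>>> {"name": "drive_tool", "arguments": {
  "increments": [-0.1,0.35,0,0,1,-0.1,0.35,0,0,1,-0.1,0.35,0,0,1,-0.1,0.35,0,0,1,-0.1,0.35,0,0,1,-0.1,0.35,-0.02,0,1,-0.1,0.35,-0.08,0,1,-0.1,0.35,-0.12,0,1,-0.1,0.35,-0.12,0,1,-0.1,0.35,-0.12,0,1,-0.1,0.35,-0.12,0,1]
}}

```text
time_s: 2.65
position: [0.4514, 0.1643, 0.1841]
tcp_rot: [0.001, 1.0, -0.001, -0.0]
ft_force: [-0.0, 0.4, 1.3]
grip_width: 0.0855
finger_force: 0.0
```

```bash
python3 - <<'E'
from h import *
s=state(); im=get_image('wrist'); np.savez('w2.npz',im=im,p=s['position'],q=s['tcp_rot']); save('w2.png',im); print(s['time_s'],s['position'],s['tcp_rot'])
E
```

```text
2.65 [0.45140107 0.16428463 0.18408116] [ 6.06439654e-04  9.99999499e-01 -7.65145051e-04 -2.22366810e-04]
```

View pics/w2.png

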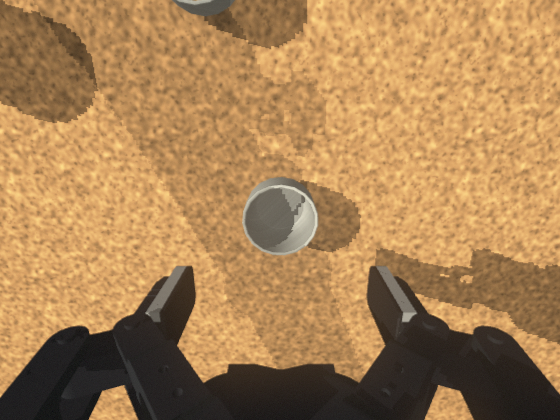

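The bowl's rim spans u 243–317, v 185–255, centred on about (280,220). It lies midway between the fingers, and the other bowl is well away at the top.

```bash
python3 - <<'E'
from h import *
d=np.load('w2.npz'); p,q=d['p'],d['q']
print([wray(p,q,x,.04).round(4) for x in [(243,220),(317,220),(280,185),(280,255),(280,219.5)]])
d=np.load('w1.npz'); p,q,im=d['p'],d['q'],d['im']
m=cv2.inRange(cv2.cvtColor(im,cv2.COLOR_RGB2HSV),(45,100,30),(85,255,255)); m[:200]=0;m[:,:285]=0;m[:,335:]=0
x,y,w,h=cv2.boundingRect(m); print(x,y,w,h,wray(p,q,(x+w/2-.5,y+h/2-.5),.044))
P=np.array([wray(p,q,x,.044)[:2] for x in [(223,131),(327,131),(274,79),(278,185)]]); print(P, [(P[2,0]+P[3,0])/2,(P[0,1]+P[1,1])/2])
E
```

```text
[array([0.4516, 0.1924, 0.04  ]), array([0.4515, 0.1365, 0.04  ]), array([0.4788, 0.1644, 0.04  ]), array([0.422 , 0.1645, 0.04  ]), array([0.4519, 0.1645, 0.04  ])]
296 215 24 23 [ 0.49723127 -0.21735903  0.044     ]
[[ 0.60567152 -0.12490218]
 [ 0.60571444 -0.23483644]
 [ 0.65647176 -0.17914036]
 [ 0.54682003 -0.18288326]] [np.float64(0.6016458952536526), np.float64(-0.17986931144954382)]
```

>>> {"name": "drive_tool", "arguments": {
  "increments": [-0.001,0,-0.04,0,1,-0.001,0,-0.07,0,1,-0.001,0,-0.095,0,1,-0.001,0,-0.104,0,1,-0.001,0,-0.104,0,1,-0.001,0,-0.104,0,0.4,-0.001,0,-0.104,0,0.4,-0.001,0,-0.104,0,0.4,-0.001,0,-0.104,0,0.4,-0.001,0,-0.104,0,0.4,-0.001,0,-0.104,0,0.4]
}}

```text
time_s: 3.8
position: [0.4508, 0.1659, 0.0819]
tcp_rot: [-0.001, 1.0, -0.0, 0.002]
ft_force: [-1.4, -1.9, 10.3]
grip_width: 0.0567
finger_force: 62.1
```

>>> {"name": "drive_tool", "arguments": {
  "increments": [0,0,0.02,0,0.4,0,0,0.05,0,0.4,0,0,0.09,0,0.4,0.01,-0.03,0.12,0,0.4,0.03,-0.07,0.14,0,0.4,0.045,-0.11,0.15,0,0.4,0.06,-0.15,0.15,0,0.4,0.075,-0.19,0.15,0,0.4,0.095,-0.23,0.15,0,0.4,0.115,-0.27,0.15,0,0.4,0.135,-0.31,0.15,0,0.4,0.148,-0.335,0.15,0,0.4,0.15,-0.345,0.15,0,0.4,0.15,-0.345,0.15,0,0.4,0.15,-0.345,0.15,0,0.4]
}}

```text
time_s: 5.3
position: [0.5989, -0.1773, 0.23]
tcp_rot: [-0.001, 1.0, 0.001, -0.001]
ft_force: [0.3, 0.6, -0.5]
grip_width: 0.0566
finger_force: 64.2
```

```bash
python3 - <<'E'
from h import *
s=state(); im=get_image('wrist'); np.savez('w3.npz',im=im,p=s['position'],q=s['tcp_rot']); save('w3.png',im); print(s['time_s'],s['position'],s['tcp_rot'],s['grip_width'],s['ft_force'])
E
```

```text
5.3 [ 0.59887315 -0.17728615  0.23000985] [-7.44172646e-04  9.99998883e-01  1.13605621e-03 -6.24199434e-04] 0.05660911284795415 [ 0.30371892  0.56828589 -0.47031212]
```

View pics/w3.png

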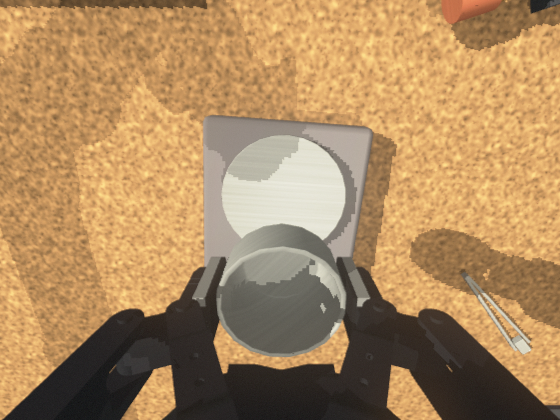

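The bowl hangs upright between the pads, with its rim at u 218–346, v 246–355. The pan below spans u 221–346, with its top edge at v 136.

```bash
python3 - <<'E'
from h import *
d=np.load('w3.npz'); p,q=d['p'],d['q']
a=[wray(p,q,x,.188) for x in [(218,300),(346,300),(282,246),(282,355)]]; print('rim',np.mean(a[:2],0)[1],np.mean(a[2:],0)[0],a[0][1]-a[1][1],a[2][0]-a[3][0])
b=[wray(p,q,x,.044) for x in [(221,194),(346,194),(283,136)]]; print('pan y',np.mean(b[:2],0)[1],b[0][1]-b[1][1],'x',b[2][0]-.055)
E
```

```text
rim -0.17791860289233724 0.59935827358875 0.05555643436869903 0.05618195544603899
pan y -0.17962696964883526 0.10975399423562954 x 0.6018521813473785
```

>>> {"name": "drive_tool", "arguments": {
  "increments": [0.003,-0.002,-0.03,0,0.4,0.003,-0.002,-0.06,0,0.4,0.003,-0.002,-0.08,0,0.4,0.003,-0.002,-0.09,0,0.4,0.003,-0.002,-0.096,0,0.4,0.003,-0.002,-0.099,0,0.4,0.003,-0.002,-0.101,0,0.4,0.003,-0.002,-0.101,0,0.4]
}}

```text
time_s: 6.15
position: [0.6033, -0.1811, 0.1295]
tcp_rot: [0.0, 1.0, 0.0, 0.001]
ft_force: [0.0, -0.5, -0.2]
grip_width: 0.056
finger_force: 64.2
```

>>> {"name": "drive_tool", "arguments": {
  "increments": [0,0,-0.001,0,0.4,0,0,-0.002,0,0.4,0,0,-0.002,0,0.4,0,0,-0.003,0,0.4,0,0,-0.003,0,0.4]
}}

```text
time_s: 6.65
position: [0.603, -0.1812, 0.1261]
tcp_rot: [0.0, 1.0, 0.0, 0.0]
ft_force: [-0.1, 0.2, -0.3]
grip_width: 0.0565
finger_force: 64.3
```

>>> {"name": "drive_tool", "arguments": {
  "increments": [0,0,-0.001,0,0.4,0,0,-0.001,0,0.4,0,0,-0.001,0,0.4]
}}

```text
time_s: 6.95
position: [0.6029, -0.1812, 0.126]
tcp_rot: [0.0, 1.0, 0.0, 0.0]
ft_force: [-2.2, -0.6, 7.4]
grip_width: 0.0565
finger_force: 65.0
```

Contact. Now I release the bowl and rise straight up.

>>> {"name": "drive_tool", "arguments": {
  "increments": [0,0,0,0,0.75,0,0,0,0,1,0,0,0,0,1,0,0,0,0,1,0,0,0,0,1,0,0,0,0,1,0,0,0.02,0,1,0,0,0.05,0,1,0,0,0.09,0,1,-0.03,0,0.13,0,1,-0.07,-0.01,0.14,0,1,-0.1,-0.02,0.14,0,0.5,-0.13,-0.037,0.14,0,0,-0.13,-0.037,0.14,0,0,-0.13,-0.037,0.14,0,0,-0.13,-0.037,0.14,0,0,-0.13,-0.037,0.14,0,0]
}}

```text
time_s: 8.65
position: [0.4743, -0.2174, 0.2649]
tcp_rot: [-0.0, 1.0, 0.001, 0.0]
ft_force: [-0.4, -0.2, -0.4]
grip_width: 0.0001
finger_force: 0.0
```

```bash
python3 - <<'E'
from h import *
s=state(); im=get_image('wrist'); np.savez('w4.npz',im=im,p=s['position'],q=s['tcp_rot']); save('w4.png',im); print(s['time_s'],s['position'],s['tcp_rot'],s['grip_width'],s['ft_force'],r.tip_reach)
E
```

```text
8.65 [ 0.4742773  -0.21737005  0.26489671] [-1.09078288e-04  9.99998871e-01  1.41304208e-03  4.98851809e-04] 6.692408455977793e-05 [-0.41023272 -0.23122212 -0.39982736] 0.0726
```

View pics/w4.png

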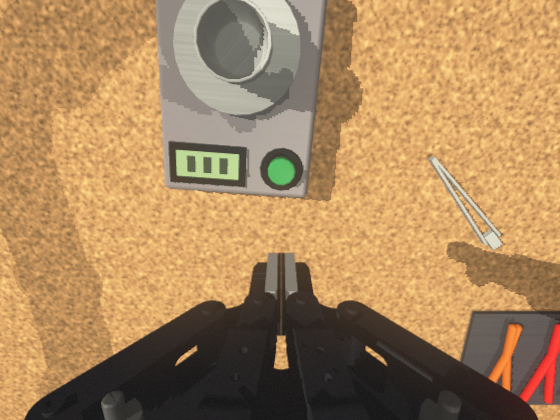

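The bowl stands upright on the pan, with its rim at u 195–270 and bottom at v 82. The button is at about (281,170).

```bash
python3 - <<'E'
from h import *
d=np.load('w4.npz'); p,q,im=d['p'],d['q'],d['im']
m=cv2.inRange(cv2.cvtColor(im,cv2.COLOR_RGB2HSV),(45,100,30),(85,255,255)); m[:140]=0;m[200:]=0;m[:,:258]=0;m[:,305:]=0
x,y,w,h=cv2.boundingRect(m); print(x,y,w,h,wray(p,q,(x+w/2-.5,y+h/2-.5),.044), wray(p,q,(x,y),.044)-wray(p,q,(x+w,y+h),.044))
print('bowl',(wray(p,q,(195,40),.084)+wray(p,q,(270,40),.084))/2,wray(p,q,(232,82),.084)[0]+.029)
E
```

```text
268 157 27 28 [ 0.49641782 -0.21773159  0.044     ] [0.02756294 0.0264259  0.        ]
bowl [ 0.60210689 -0.18152557  0.084     ] 0.6024654158695111
```

>>> {"name": "drive_tool", "arguments": {
  "increments": [0.022,0,-0.04,0,0,0.022,0,-0.08,0,0,0.022,0,-0.11,0,0,0.022,0,-0.13,0,0,0.022,0,-0.14,0,0,0.022,0,-0.144,0,0,0.022,0,-0.144,0,0]
}}

```text
time_s: 9.4
position: [0.4954, -0.218, 0.1209]
tcp_rot: [-0.0, 1.0, 0.001, 0.0]
ft_force: [0.6, -0.2, 0.4]
grip_width: 0.0001
finger_force: 0.0
```

>>> {"name": "drive_tool", "arguments": {
  "increments": [0,0,-0.003,0,0,0,0,-0.005,0,0,0,0,-0.007,0,0,0,0,-0.009,0,0,0,0,-0.01,0,0,0,0,-0.01,0,0]
}}

```text
time_s: 10.0
position: [0.4955, -0.2183, 0.1112]
tcp_rot: [0.0, 1.0, 0.0, 0.001]
ft_force: [0.9, 0.3, 4.0]
grip_width: -0.0001
finger_force: 2.2
```

>>> {"name": "drive_tool", "arguments": {
  "increments": [0,0,-0.001,0,0,0,0,-0.002,0,0,0,0,-0.002,0,0,0,0,-0.002,0,0]
}}

```text
time_s: 10.4
position: [0.4955, -0.2183, 0.1105]
tcp_rot: [0.0, 1.0, 0.0, 0.001]
ft_force: [-1.3, 1.4, 16.8]
grip_width: 0.0001
finger_force: 8.3
```

Fully down: 16.8 N, against the button's stop. Now I retract.

>>> {"name": "drive_tool", "arguments": {
  "increments": [0,0,0.01,0,0,0,0,0.04,0,0,-0.01,0,0.08,0,0,-0.02,0,0.13,0,0,-0.02,0,0.15,0,0,-0.02,0,0.15,0,0,-0.02,0,0.15,0,0,-0.02,0,0.15,0,0]
}}

```text
time_s: 11.2
position: [0.4739, -0.2176, 0.2574]
tcp_rot: [-0.001, 1.0, 0.001, -0.002]
ft_force: [-0.2, 0.1, 0.5]
grip_width: 0.0002
finger_force: 0.0
```

```bash
python3 - <<'E'
from h import *
a=get_image('wrist'); b=get_image('top'); save('end.png',np.hstack([a[:300,100:450],b[100:300,130:450].repeat(1,0) if 0 else cv2.resize(b[130:290,130:430],(430,300))]))
s=state(); print(s['time_s'],s['position'],s['ft_force'],np.abs(s['joint_velocities']).max())
E
```

```text
11.3 [ 0.47408724 -0.21764332  0.25724363] [-0.56832224 -0.25155985  0.58001116] 0.005991947604856818
```

View pics/end.png

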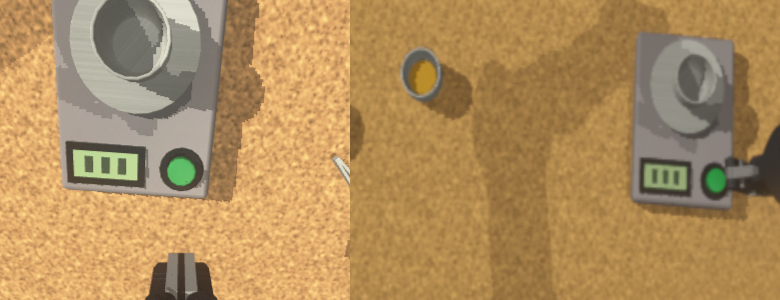

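The bowl stands centred on the pan at crop (130,40). The button at (181,171) is up again, and the full bowl is where it was.

```bash
python3 -c "
from bench import order; print(order.finish_job())"
```

```text
the job is handed in; nothing more can be done
None
```

The empty bowl stands released on the middle of the pan, the tare button was pressed fully down and is up again, the bowl with the castings was left alone, and the job is handed in (no verdict was returned).

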